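# Put four misfiled spares back in their own parts drawers

### The job

The four loose spares in the front cells of these drawers have all been put away in the wrong drawers. Move each into the front cell of the drawer whose rear cell holds more of its own kind, so that it stands upright on the cell's floor, pins or lugs still up; the empty steel tray is free for parking a part on the way. Leave the white bottle standing where it is.

Things in the scene. Friction and masses are not known exactly. Their poses are not given: they have to be found in the camera images.
- capacitor_mid (a point): Loose electrolytic capacitor: upright dark round can, diameter 35, 55 mm tall, brown disc and two solder lugs (5 mm) on top, 75 g. Point: on its axis, 27.5 mm above its underside; z up. Starts in a wrong drawer's front cell, on its floor; grip it above the 24 mm walls, no finger room below.
- heatsink_mid (a point): Loose bare aluminium heat sink, a comb seen from above (back plate, seven fins): 46 mm along x, 24 along y, 56 tall, 85 g. Point: its centre, 28 mm above its underside; z up. Grip across the 24 mm (closing along y). Starts in a wrong drawer's front cell, on its floor; grip it above the 24 mm walls, no finger room below.
- relay_mid (a point): Loose plug-in relay, square: 36 x 36 mm, 54 tall, clear cover below (copper coil inside), black base on top with a ring of brass pins (8 mm) pointing up, 90 g. Point: centre of the block, 27 mm above its underside; z up; sides along x and y. Starts in a wrong drawer's front cell, on its floor; grip it above the 24 mm walls, no finger room below.
- transformer_mid (a point): Loose transformer: dark laminated steel core 22 mm along x, 44 along y, 54 tall; tan coil round its middle, 36 mm along x from 9 to 45 mm up; 200 g. Point: its centre, 27 mm above its underside; z up. Grip across the 44 mm (closing along y, on the core's flat ends). Starts in a wrong drawer's front cell, on its floor; grip it above the 24 mm walls, no finger room below.
- drawer_capacitor: Fixed open blue drawer, 151 x 65 mm, walls and divider 24 mm high, 2.5 thick. Known by its full REAR cell: two capacitors like the loose one, fixed, all standing up to 59 mm above the bench. Front cell (by the white label, nearer the robot) 64 x 60 mm inside, floor 3 mm above bench. Origin: centre of the FRONT cell at bench level; x to the rear cell (its centre 74 mm on), y across, z up.
- drawer_heatsink: Fixed open blue drawer, 151 x 65 mm, walls and divider 24 mm high, 2.5 thick. Known by its full REAR cell: three heat sinks like the loose one, fixed, all standing up to 59 mm above the bench. Front cell (by the white label, nearer the robot) 64 x 60 mm inside, floor 3 mm above bench. Origin: centre of the FRONT cell at bench level; x to the rear cell (its centre 74 mm on), y across, z up.
- drawer_relay: Fixed open blue drawer, 151 x 65 mm, walls and divider 24 mm high, 2.5 thick. Known by its full REAR cell: two relays like the loose one, fixed, all standing up to 59 mm above the bench. Front cell (by the white label, nearer the robot) 64 x 60 mm inside, floor 3 mm above bench. Origin: centre of the FRONT cell at bench level; x to the rear cell (its centre 74 mm on), y across, z up.
- drawer_transformer: Fixed open blue drawer, 151 x 65 mm, walls and divider 24 mm high, 2.5 thick. Known by its full REAR cell: two transformers like the loose one, fixed, all standing up to 59 mm above the bench. Front cell (by the white label, nearer the robot) 64 x 60 mm inside, floor 3 mm above bench. Origin: centre of the FRONT cell at bench level; x to the rear cell (its centre 74 mm on), y across, z up.
- tray: Fixed empty square steel tray, 94 x 94 mm, rim 9 mm high and 3 mm thick, flat floor 3 mm above the bench (88 x 88 mm inside): the free spot, on which one part can stand meanwhile. Origin: centre of its underside; z up.
- bottle_mid (a point): Bystander: loose white plastic bottle with black cap, 48 mm diameter, 110 mm tall, standing beside the row of drawers at the robot's left. The point is on its axis half-way up (55 mm). Leave it standing where it is.

How it is judged:
At the end, for the whole second after the job is handed in: Capacitor, heat sink, relay and transformer each stand in the front cell of the drawer of their own kind: centre within 22 mm of the cell's centre (anywhere inside the cell), on the cell's floor (height within 6 mm), upright within 0.12 rad, released and at rest (horizontal distance between capacitor_mid and drawer_capacitor below 0.022 m and z of capacitor_mid in the frame of drawer_capacitor between 0.0245 and 0.0365 m and angle between each of capacitor_mid, heatsink_mid, relay_mid, transformer_mid's own z axis and vertical below 0.12 rad and linear speed of each of capacitor, heatsink, relay, transformer below 0.02 m/s and horizontal distance between heatsink_mid and drawer_heatsink below 0.022 m and z of heatsink_mid in the frame of drawer_heatsink between 0.025 and 0.037 m and horizontal distance between relay_mid and drawer_relay below 0.022 m and z of relay_mid in the frame of drawer_relay between 0.024 and 0.036 m and horizontal distance between transformer_mid and drawer_transformer below 0.022 m and z of transformer_mid in the frame of drawer_transformer between 0.024 and 0.036 m); the robot touches nothing.
It fails at once if the white bottle is shifted by more than 30 mm or tipped (distance of bottle_mid from where it was at the start of the episode above 0.03 m or angle between bottle_mid's own z axis and vertical above 0.35 rad).
It also fails if it takes over 136 s, if anything falls off the work surface, if the arm or the gripper's body presses on something with over 40 N, if the wrist force passes 120 N, or if a joint passes its speed limit or range.

### The arm

A 6-joint arm with a two-finger parallel gripper is mounted at the origin on the work surface. World frame = base frame: x ahead of the robot, y to its left, z up, the work surface at z = 0. Lengths are in m, angles in rad, forces in N, time in s.
With the tool pointing down it reaches from about 0.425 to 0.95 m from the base axis. Payload 3.5 kg.
Tool frame: the origin (TCP) lies between the finger pads; the fingertips stand 17 mm ahead of it and the grasp point (between the pads) lies 2 mm behind it; z points along the fingers, y is the direction in which the jaws open and shut (so a half turn about z gives the same grasp; the last joint's range is limited). The gripper opens to 85 mm and grips with 20 to 120 N. Pads are 22 mm wide; open, the fingers measure 114 mm over their backs; the gripper's body (76 mm by 85 mm) begins 54 mm behind the grasp point. The pads swing forward as they close: fully open they stand 13 mm farther back than shut.
Start: joints at [1.158, 0.286, 1.577, -0, 1.279, -0.15], TCP at [0.175, 0.652, 0.248] pointing down, gripper open.
Joint ranges: [-2.77, 2.77], [-0.9, 2.22], [0.21, 2.48], [-1.53, 4.67], [0.24, 2.81], [-2.84, 2.84]. Speed limits (rad/s): [2.79, 2.79, 3.14, 3.14, 3.14, 3.14].

### API

Orientations are given as a unit quaternion [x, y, z, w].
In Python, from plant import ctrl gives the robot as it stands.
- The arm moves only by the tool carry_out, never from a script. Its argument "commands" is a list of rows, each an object with "delta_pos": the shift along the tool's x, y, z in m, a list of three; "delta_rot": the turn, a rotation vector about the tool's x, y, z in rad, a list of three; "claw": the opening in per cent of the stroke, from 0 (shut) to 100 (fully open). A call has 1 to 8 rows; each row is the pose to reach, as a shift and turn from the pose measured when the call began, along the tool's axes at that moment; what a row does not reach only later rows make up. A row lasts 1/12 s, in which the tool goes at most 41.7 mm and 7.16 degrees, less where a joint would pass 70% of its speed; a pose out of reach is approached as far as the arm can. A call with a gripper value outside its range is refused whole. The fingers move at their own pace and stop on an object; "force" is the grip in N (left out, the last holds). Time passes only in rows, so rows that repeat a pose let the fingers close. It gives the time, the measured TCP pose, the force and the opening at its end, in the units of the state.
- ctrl.get_state(): the state, without advancing time (a new reading comes with each control period).
- ctrl.read_camera(name): name is "scene" or "top" or "wrist"; returns (picture, depth): 400x640x3 uint8, red, green, blue; 400x640 float32, m along the optical axis (not along the pixel's ray), 0 where there is no reading.
- ctrl.camera_info(name): a dict with "fx", "fy", "cx", "cy" (pixels), "rvec" (rotation vector, rad) and "tvec" (3), from world to camera coordinates, as OpenCV has them; the wrist camera has in their place "mount" (4x4, takes a point from camera to tool coordinates, whose origin is the TCP and whose axes are the flange's). Camera axes: x right, y down, z forward; pixel columns grow to the right and rows downward; lengths in m; the calibration is good to about 2 mm. A picture is of the moment at which its call begins: read the wrist's pose just before it. camera_info takes no time and is no camera call.
- ctrl.sign_off(): hands the job in, once; it reports no verdict.
The state is a dict: "time": time; "qpos": joint angles; "dq": joint speeds; "joint_efforts": joint torques, N m; "eef_pos": TCP position; "tcp_rot": TCP orientation; "contact_force": force on the tool from outside, world axes, zero at the start; "wrist_torque": the same for the moment, N m; "opening": opening from 0.0 (shut) to 1.0 (fully open).
Only numpy, scipy, OpenCV 4.12 (cv2) and the standard library are available. Lean on these libraries where they do the work, as an engineer would, in place of code of your own. Each camera call takes 0.05 s, during which the arm holds its last target.

## Working session

There is one attempt and no reset: what is moved stays moved. The work goes in short steps, Python scripts to look and compute and a tool call to move; the robot and the scene stay as the last step left them, time stands still between calls to the robot, and variables do not carry over. Pictures are saved under pics/ and viewed, and the job is handed in when it is done.

Besides the shell and the picture viewer there is one more tool, called by a JSON object that holds its "api" and its "payload". carry_out: Moves the arm, as the interface text tells. Its arguments: {"type":"object","properties":{"commands":{"type":"array"},"force":{"type":"number"}},"required":["commands"]}

```bash
ls; mkdir -p pics
python3 - <<'E'
from plant import ctrl
import cv2,numpy as np
print(ctrl.get_state())
for n in ("scene","top"):
    p,d=ctrl.read_camera(n); cv2.imwrite(f"pics/{n}0.png",p[:,:,::-1]); np.savez(f"{n}0.npz",p=p,d=d); print(n,ctrl.camera_info(n))
print(ctrl.camera_info("wrist"))
E
```

```text
pics
{'time': 0.0, 'qpos': array([ 1.15796520e+00,  2.87206230e-01,  1.57819415e+00, -5.50162589e-06,
        1.27862347e+00, -1.49963799e-01]), 'dq': array([ 9.60663276e-04,  2.61889670e-04, -1.21643529e-03,  7.25820342e-05,
       -1.91946452e-03,  7.74226762e-04]), 'joint_efforts': array([-1.76930776e-04, -4.05972362e+01, -2.92630255e+01, -1.38582109e-04,
        5.61652952e-03, -1.23712206e-05]), 'eef_pos': array([0.17509252, 0.65124325, 0.24691081]), 'tcp_rot': array([ 1.31054688e-01,  9.91374395e-01, -1.16851986e-03, -3.35040558e-04]), 'contact_force': array([ 0.74149511,  0.74588321, -0.82948221]), 'wrist_torque': array([ 0.01397642,  0.01378399, -0.00621937]), 'opening': 0.9952984078915481}
scene {'fx': 506.5015195118752, 'fy': 506.5015195118752, 'cx': 324.23791138040383, 'cy': 201.18562561330052, 'rvec': array([ 1.3715298 ,  2.22002499, -0.84544862]), 'tvec': array([ 0.13505827, -0.2924735 ,  1.41801078])}
top {'fx': 420.3764870649207, 'fy': 420.3764870649207, 'cx': 319.0623499147985, 'cy': 194.71752451231825, 'rvec': array([ 2.13074105, -2.08860085,  0.23409059]), 'tvec': array([0.05119323, 0.50296428, 0.87819277])}
{'fx': 293.511944615353, 'fy': 293.511944615353, 'cx': 319.65340627980015, 'cy': 200.55174944574898, 'mount': array([[-4.43202192e-04, -9.52661686e-01, -3.04032098e-01,
         7.92278018e-02],
       [ 9.99999740e-01, -2.49175860e-04, -6.76973854e-04,
         3.60121325e-05],
       [ 5.69169594e-04, -3.04032319e-01,  9.52661548e-01,
        -1.25883158e-01],
       [ 0.00000000e+00,  0.00000000e+00,  0.00000000e+00,
         1.00000000e+00]])}
```

View pics/scene0.png

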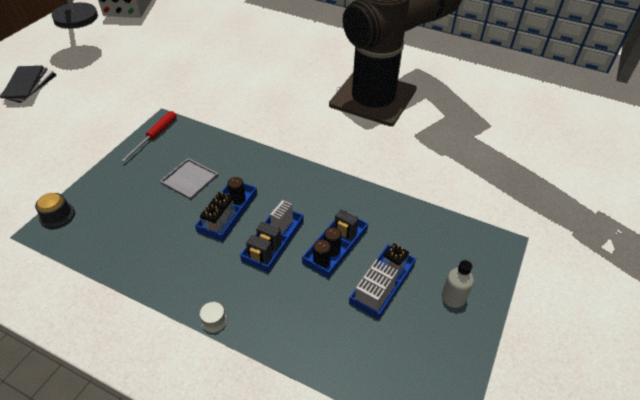

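View pics/top0.png

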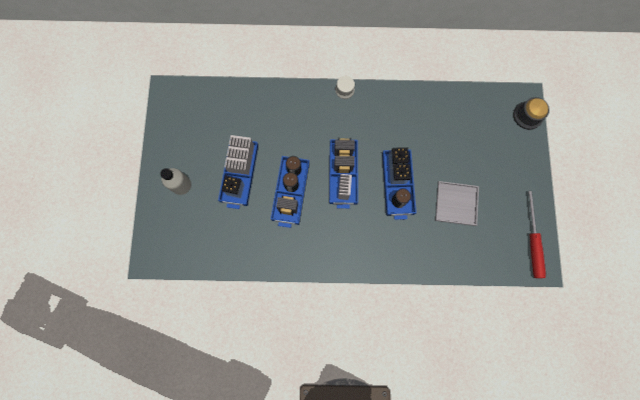

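The top view shows four drawers. From left (+y) to right:

| Drawer kind | Drawer pixel | Spare it holds | Spare pixel |
|---|---|---|---|
| Heat sink | ~(238,175) | Relay | (231,185) |
| Capacitor | ~(290,190) | Transformer | (287,205) |
| Transformer | ~(343,172) | Heat sink | (344,186) |
| Relay | ~(399,182) | Capacitor | (402,197) |

The tray is at (458,203) and the bottle at (175,181).

```bash
cat > h.py <<'E'
import numpy as np,cv2
from scipy.spatial.transform import Rotation as R
from plant import ctrl
def cam(n,st=None):
    i=ctrl.camera_info(n); K=(i['fx'],i['fy'],i['cx'],i['cy'])
    if n=='wrist':
        T=np.eye(4);T[:3,:3]=R.from_quat(st['tcp_rot']).as_matrix();T[:3,3]=st['eef_pos'];T=T@i['mount']
        return K,T[:3,:3],T[:3,3]
    Rm=R.from_rotvec(i['rvec']).as_matrix(); return K,Rm.T,-Rm.T@np.array(i['tvec'])
def ray(c,uv,z):
    K,Rm,o=c; uv=np.atleast_2d(uv).astype(float)
    d=np.c_[(uv[:,0]-K[2])/K[0],(uv[:,1]-K[3])/K[1],np.ones(len(uv))]@Rm.T
    return o+d*((z-o[2])/d[:,2])[:,None]
def proj(c,P):
    K,Rm,o=c; q=(np.atleast_2d(P)-o)@Rm
    return np.c_[K[0]*q[:,0]/q[:,2]+K[2],K[1]*q[:,1]/q[:,2]+K[3]]
def cloud(c,d):
    K,Rm,o=c; v,u=np.mgrid[:d.shape[0],:d.shape[1]]
    return np.stack([(u-K[2])/K[0]*d,(v-K[3])/K[1]*d,d],-1)@Rm.T+o
def blue(p):
    h=cv2.cvtColor(p,cv2.COLOR_RGB2HSV); return cv2.inRange(h,(105,150,40),(130,255,255))
def drawers(c,p,z=.024):
    m=cv2.morphologyEx(blue(p),cv2.MORPH_CLOSE,np.ones((3,3)))
    out=[]
    for k in cv2.findContours(m,cv2.RETR_EXTERNAL,cv2.CHAIN_APPROX_NONE)[0]:
        if cv2.contourArea(k)<300: continue
        P=ray(c,k[:,0],z)[:,:2]; r=cv2.minAreaRect((P*1000).astype(np.float32)); out.append(r)
    return out
E
python3 - <<'E'
from h import *
f=np.load('top0.npz');p,d=f['p'],f['d'];c=cam('top')
for r in drawers(c,p): print(r)
C=cloud(c,d)
for n,(u,v) in dict(rel=(231,185),tr=(287,205),hs=(344,186),cap=(402,197),tray=(458,203),bot=(170,175)).items(): print(n,C[v,u].round(3), ray(c,(u,v),.055).round(3))
im=cv2.resize(p[110:240,140:500],None,fx=2.2,fy=2.2,interpolation=cv2.INTER_CUBIC);cv2.imwrite('pics/crop0.png',im[:,:,::-1])
E
```

```text
((514.78173828125, 128.94183349609375), (64.32444763183594, 162.0921173095703), 82.30760192871094)
((538.3628540039062, -121.70167541503906), (161.085205078125, 65.93562316894531), 3.10345458984375)
((555.3478393554688, 249.96676635742188), (66.59851837158203, 161.9023895263672), 83.3364028930664)
((566.0818481445312, 6.142620086669922), (152.04273986816406, 61.393672943115234), 0.7797203660011292)
rel [0.519 0.257 0.057] [[0.52  0.257 0.055]]
tr [0.477 0.131 0.057] [[0.477 0.131 0.055]]
hs [0.526 0.005 0.041] [[0.523 0.006 0.055]]
cap [ 0.5   -0.123  0.055] [[ 0.5   -0.123  0.055]]
tray [ 0.5   -0.264  0.003] [[ 0.489 -0.246  0.055]]
bot [0.526 0.376 0.107] [[0.54  0.395 0.055]]
```

View pics/crop0.png

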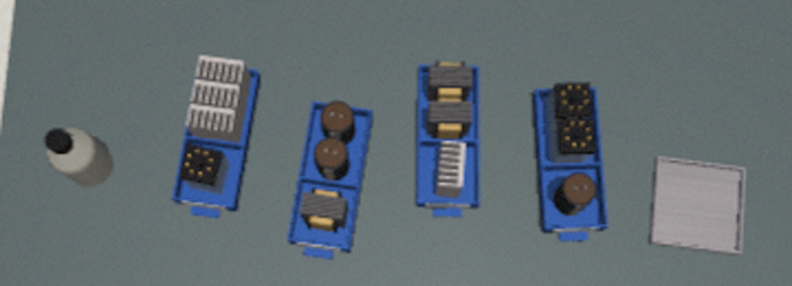

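```bash
cat >> h.py <<'E'
def to(x,y,z,yaw=None,st=None):
    """print delta; yaw = world yaw (rad) of drawer axes, tool y along drawer +y, tool x along -x"""
    st=st or ctrl.get_state(); Rt=R.from_quat(st['tcp_rot']); p=st['eef_pos']
    dp=Rt.inv().apply(np.array([x,y,z])-p)
    s=''
    if yaw is not None:
        Rg=R.from_euler('z',yaw)*R.from_matrix(np.diag([-1.,1,-1])); s=(Rt.inv()*Rg).as_rotvec().round(3)
    print('t %.2f'%st['time'],'dp',dp.round(4),'dr',s,'at',p.round(4),'rows',round(np.linalg.norm(dp)/.0417,1))
E
python3 -c "
from h import *
to(.48,.06,.28,0)"
```

```text
t 0.10 dp [-0.448  -0.4918 -0.032 ] dr [-0.002 -0.001 -0.263] at [0.1751 0.6513 0.247 ] rows 16.0
```

{"api": "carry_out", "payload": {"commands": [{"delta_pos": [-0.448,-0.492,-0.032],"delta_rot": [0,0,-0.263],"claw": 100},{"delta_pos": [-0.448,-0.492,-0.032],"delta_rot": [0,0,-0.263],"claw": 100},{"delta_pos": [-0.448,-0.492,-0.032],"delta_rot": [0,0,-0.263],"claw": 100},{"delta_pos": [-0.448,-0.492,-0.032],"delta_rot": [0,0,-0.263],"claw": 100},{"delta_pos": [-0.448,-0.492,-0.032],"delta_rot": [0,0,-0.263],"claw": 100},{"delta_pos": [-0.448,-0.492,-0.032],"delta_rot": [0,0,-0.263],"claw": 100},{"delta_pos": [-0.448,-0.492,-0.032],"delta_rot": [0,0,-0.263],"claw": 100},{"delta_pos": [-0.448,-0.492,-0.032],"delta_rot": [0,0,-0.263],"claw": 100}]}}

```text
time: 0.77
eef_pos: [0.3278, 0.3538, 0.2638]
tcp_rot: [-0.0, 1.0, -0.001, -0.001]
contact_force: [0.6, -0.2, -0.3]
opening: 0.998
```

```bash
python3 -c "
from h import *
to(.48,.06,.28,0)"
```

```text
t 0.77 dp [-0.152  -0.294  -0.0157] dr [-0.002 -0.001  0.001] at [0.3278 0.3538 0.2638] rows 7.9
```

{"api": "carry_out", "payload": {"commands": [{"delta_pos": [-0.152,-0.294,-0.016],"delta_rot": [0,0,0],"claw": 100},{"delta_pos": [-0.152,-0.294,-0.016],"delta_rot": [0,0,0],"claw": 100},{"delta_pos": [-0.152,-0.294,-0.016],"delta_rot": [0,0,0],"claw": 100},{"delta_pos": [-0.152,-0.294,-0.016],"delta_rot": [0,0,0],"claw": 100},{"delta_pos": [-0.152,-0.294,-0.016],"delta_rot": [0,0,0],"claw": 100},{"delta_pos": [-0.152,-0.294,-0.016],"delta_rot": [0,0,0],"claw": 100},{"delta_pos": [-0.152,-0.294,-0.016],"delta_rot": [0,0,0],"claw": 100},{"delta_pos": [-0.152,-0.294,-0.016],"delta_rot": [0,0,0],"claw": 100}]}}

```text
time: 1.43
eef_pos: [0.4802, 0.0579, 0.2801]
tcp_rot: [-0.0, 1.0, -0.001, -0.001]
contact_force: [-0.1, 0.8, 0.7]
opening: 1.005
```

{"api": "carry_out", "payload": {"commands": [{"delta_pos": [0,0,0],"delta_rot": [0,0,0],"claw": 100},{"delta_pos": [0,0,0],"delta_rot": [0,0,0],"claw": 100}]}}

```text
time: 1.6
eef_pos: [0.4806, 0.056, 0.2796]
tcp_rot: [0.002, 1.0, -0.001, -0.001]
contact_force: [-0.2, 0.8, 0.2]
opening: 1.0
```

Run:
```python
from h import *
st=ctrl.get_state(); p,d=ctrl.read_camera('wrist'); np.savez('w1.npz',p=p,d=d,pos=st['eef_pos'],rot=st['tcp_rot'])
cv2.imwrite('pics/w1.png',p[:,:,::-1]); print(st['time'],st['eef_pos'],st['dq'].round(3))
c=cam('wrist',st)
for r in drawers(c,p): print(r)
```

```text
1.6 [0.48060326 0.05597858 0.27963297] [ 0.061 -0.018  0.024  0.014  0.009  0.013]
((562.5609130859375, 7.204948425292969), (154.9150390625, 65.36643981933594), 0.2577150762081146)
((550.7835693359375, 248.57289123535156), (74.06403350830078, 140.0967254638672), 82.8204116821289)
((533.60302734375, -118.70170593261719), (139.87832641601562, 72.93853759765625), 3.03669810295105)
((516.9539184570312, 128.97653198242188), (66.8700942993164, 151.7460174560547), 82.22386932373047)
```

View pics/w1.png

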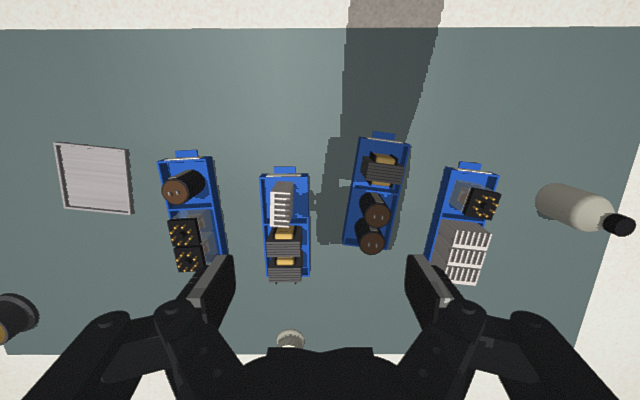

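The wrist view, where image up is towards the robot, shows the tray at (92,178), the relay drawer at (190,210), the transformer drawer at (285,225), the capacitor drawer at (377,192), the heat sink drawer at (465,225) and the bottle at (575,205). Next I'll measure the cells from the wall tops, using both cameras.

```bash
cat >> h.py <<'E'
YAW=dict(hs=-7.2,cap=-7.75,tr=.4,rel=3.05)
APP=dict(hs=(.552,.249),cap=(.516,.129),tr=(.563,.006),rel=(.536,-.120))
E
python3 - <<'E'
from h import *
for n in('w1','top0'):
    f=np.load(n+'.npz');p,d=f['p'],f['d']
    c=cam('top') if n=='top0' else cam('wrist',dict(tcp_rot=f['rot'],eef_pos=f['pos']))
    C=cloud(c,d);b=(blue(p)>0)&(d>0)
    print(n)
    for k in YAW:
        a=np.array(APP[k]); Rz=R.from_euler('z',YAW[k],degrees=True).as_matrix()[:2,:2]
        L=(C[...,:2]-a)@Rz
        m=b&(C[...,2]>.019)&(C[...,2]<.030)&(abs(L[...,1])<.045)&(abs(L[...,0])<.11)
        q=L[m]; 
        # side walls of front part
        fr=q[(q[:,0]<-.02)&(q[:,0]>-.065)]
        l=fr[fr[:,1]>.02];r=fr[fr[:,1]<-.02]
        print(k,len(q),'x pct',np.percentile(q[:,0],[0,2,5,10]).round(4),'y walls',np.median(l[:,1]).round(4),np.median(r[:,1]).round(4),
          'slope',[np.degrees(np.polyfit(s[:,0],s[:,1],1)[0]).round(1) for s in(l,r)], 'z',np.median(C[m][:,2]).round(4))
        mid=q[(abs(q[:,1])<.022)]; h,e=np.histogram(mid[:,0],np.arange(-.1,.1,.004)); print('   ',[(round(x,3),int(v)) for x,v in zip(e,h) if v>3])
E
```

```text
w1
hs 595 x pct [-0.0694 -0.0687 -0.0681 -0.0673] y walls 0.0342 -0.0281 slope [np.float64(0.3), np.float64(0.2)] z 0.0236
    [(np.float64(-0.072), 14), (np.float64(-0.068), 34), (np.float64(-0.004), 85)]
cap 739 x pct [-0.0742 -0.0732 -0.0726 -0.0717] y walls 0.0315 -0.0305 slope [np.float64(2.1), np.float64(0.0)] z 0.0238
    [(np.float64(-0.076), 34), (np.float64(-0.072), 9), (np.float64(-0.008), 87), (np.float64(0.072), 21), (np.float64(0.076), 4)]
tr 592 x pct [-0.0746 -0.0742 -0.0736 -0.0725] y walls 0.0319 -0.0299 slope [np.float64(-1.4), np.float64(-0.2)] z 0.0239
    [(np.float64(-0.076), 56), (np.float64(-0.008), 31)]
rel 647 x pct [-0.071  -0.0702 -0.0696 -0.0687] y walls 0.0293 -0.033 slope [np.float64(0.1), np.float64(-0.6)] z 0.0238
    [(np.float64(-0.072), 46), (np.float64(-0.008), 37), (np.float64(-0.004), 49)]
top0
hs 179 x pct [-0.0651 -0.0643 -0.0639 -0.063 ] y walls 0.0327 -0.029 slope [np.float64(8.4), np.float64(-2.3)] z 0.0228
    [(np.float64(-0.068), 4), (np.float64(-0.064), 14), (np.float64(0.0), 17)]
cap 199 x pct [-0.0699 -0.069  -0.0683 -0.0677] y walls 0.0303 -0.0313 slope [np.float64(0.2), np.float64(3.8)] z 0.0232
    [(np.float64(-0.072), 12), (np.float64(-0.068), 5), (np.float64(-0.004), 24), (np.float64(0.076), 5)]
  return _methods._mean(a, axis=axis, dtype=dtype,
  ret = ret.dtype.type(ret / rcount)
Traceback (most recent call last):
TypeError: expected non-empty vector for x
```

```bash
cat >> h.py <<'E'
_o=dict(hs=(-.0349,.003),cap=(-.0397,.0005),tr=(-.0401,.001),rel=(-.0365,-.0019))
CELL={k:np.array(APP[k])+R.from_euler('z',YAW[k],degrees=True).as_matrix()[:2,:2]@np.array(_o[k]) for k in YAW}
def part(C,xy,zr=(.052,.0605),rad=.036):
    m=(C[...,2]>zr[0])&(C[...,2]<zr[1])&(np.hypot(C[...,0]-xy[0],C[...,1]-xy[1])<rad)
    q=C[m]; 
    if len(q)<8: return None
    r=cv2.minAreaRect((q[:,:2]*1000).astype(np.float32)); return len(q),np.round(r[0],1),np.round(r[1],1),round(r[2],1),np.median(q[:,2]).round(4)
E
python3 - <<'E'
from h import *
for n in('w1','top0'):
    f=np.load(n+'.npz');p,d=f['p'],f['d']
    c=cam('top') if n=='top0' else cam('wrist',dict(tcp_rot=f['rot'],eef_pos=f['pos']))
    C=cloud(c,d)
    for k in YAW: print(n,k,CELL[k].round(4),part(C,CELL[k]))
    if n=='top0': continue
    m=(C[...,2]>.006)&(C[...,2]<.013)&(np.hypot(C[...,0]-.5,C[...,1]+.264)<.08)
    print(cv2.minAreaRect((C[m][:,:2]*1000).astype(np.float32)), CELL)
    m=(C[...,2]>.03)&(np.hypot(C[...,0]-.53,C[...,1]-.38)<.06); print('bottle',C[m].min(0),C[m].max(0))
E
```

```text
w1 hs [0.5178 0.2564] (730, array([518. , 258.9]), array([36.9, 36.2]), 78.4, np.float64(0.0571))
w1 cap [0.4767 0.1348] (680, array([477.7, 134.2]), array([44.4, 22.1]), 82.0, np.float64(0.0571))
w1 tr [0.5229 0.0067] (542, array([522.6,   4.9]), array([24.1, 46.6]), 85.9, np.float64(0.0586))
w1 rel [ 0.4997 -0.1238] (629, array([ 499.2, -122.5]), array([34.2, 33.9]), 64.2, np.float64(0.0586))
((495.4412841796875, -258.941650390625), (96.5971450805664, 94.61329650878906), 83.29204559326172) {'hs': array([0.5177512 , 0.25635047]), 'cap': array([0.47673005, 0.13484901]), 'tr': array([0.522894  , 0.00672003]), 'rel': array([ 0.4996528 , -0.12383938])}
bottle [0.50239813 0.3617084  0.0300003 ] [0.55088858 0.40099053 0.11195803]
top0 hs [0.5178 0.2564] (236, array([521.9, 257.4]), array([37. , 35.8]), 78.6, np.float64(0.0562))
top0 cap [0.4767 0.1348] (203, array([485.3, 132. ]), array([44.7, 29.4]), 83.3, np.float64(0.0563))
top0 tr [0.5229 0.0067] (136, array([526.7,   3.3]), array([23.6, 46. ]), 86.6, np.float64(0.0577))
top0 rel [ 0.4997 -0.1238] (172, array([ 503.9, -124.6]), array([31.3, 34.4]), 88.6, np.float64(0.0579))
```

```bash
python3 -c "
from h import *
to(.4992,-.1225,.10,np.radians(3))"
```

```text
t 1.65 dp [-0.02   -0.1795  0.1797] dr [-0.001 -0.003 -0.054] at [0.48   0.0574 0.2795] rows 6.1
```

{"api": "carry_out", "payload": {"commands": [{"delta_pos": [-0.02,-0.1795,0.18],"delta_rot": [0,0,-0.054],"claw": 100},{"delta_pos": [-0.02,-0.1795,0.18],"delta_rot": [0,0,-0.054],"claw": 100},{"delta_pos": [-0.02,-0.1795,0.18],"delta_rot": [0,0,-0.054],"claw": 100},{"delta_pos": [-0.02,-0.1795,0.18],"delta_rot": [0,0,-0.054],"claw": 100},{"delta_pos": [-0.02,-0.1795,0.18],"delta_rot": [0,0,-0.054],"claw": 100},{"delta_pos": [-0.02,-0.1795,0.18],"delta_rot": [0,0,-0.054],"claw": 100},{"delta_pos": [-0.02,-0.1795,0.18],"delta_rot": [0,0,-0.054],"claw": 100},{"delta_pos": [-0.02,-0.1795,0.18],"delta_rot": [0,0,-0.054],"claw": 100}]}}

```text
time: 2.32
eef_pos: [0.4974, -0.1214, 0.097]
tcp_rot: [-0.026, 1.0, 0.001, -0.004]
contact_force: [-0.9, -0.1, 0.0]
opening: 0.995
```

Run:
```python
from h import *
st=ctrl.get_state(); p,d=ctrl.read_camera('wrist'); cv2.imwrite('pics/w2.png',p[:,:,::-1])
C=cloud(cam('wrist',st),d); print(part(C,CELL['rel'])); to(.4992,-.1225,.047,np.radians(3))
```

```text
(2300, array([ 499.3, -123.1]), array([34.4, 34.3]), 50.1, np.float64(0.0586))
t 2.37 dp [-0.0009 -0.0015  0.0518] dr [ 0.    -0.005  0.   ] at [ 0.4985 -0.121   0.0988] rows 1.2
```

View pics/w2.png

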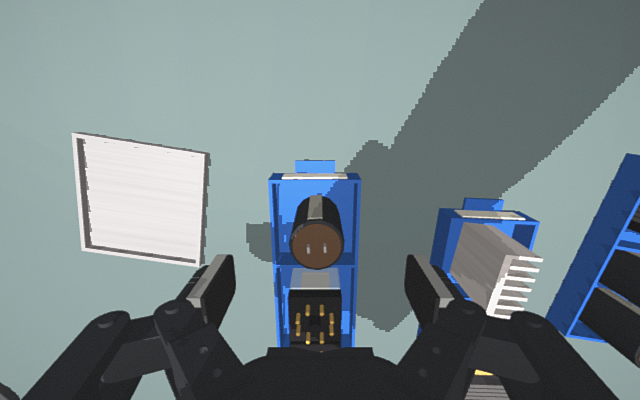

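The capacitor's disc is centred between the pads at about (318,242), and the close measurement agrees with the first. I'll go down and grip.

{"api": "carry_out", "payload": {"commands": [{"delta_pos": [-0.001,-0.0015,0.03],"delta_rot": [0,0,0],"claw": 100},{"delta_pos": [-0.001,-0.0015,0.052],"delta_rot": [0,0,0],"claw": 100},{"delta_pos": [-0.001,-0.0015,0.052],"delta_rot": [0,0,0],"claw": 100},{"delta_pos": [-0.001,-0.0015,0.052],"delta_rot": [0,0,0],"claw": 30},{"delta_pos": [-0.001,-0.0015,0.052],"delta_rot": [0,0,0],"claw": 20},{"delta_pos": [-0.001,-0.0015,0.052],"delta_rot": [0,0,0],"claw": 20},{"delta_pos": [-0.001,-0.0015,0.052],"delta_rot": [0,0,0],"claw": 20},{"delta_pos": [-0.001,-0.0015,0.052],"delta_rot": [0,0,0],"claw": 20}], "force": 40}}

```text
time: 3.03
eef_pos: [0.5007, -0.1227, 0.0489]
tcp_rot: [-0.026, 1.0, -0.0, -0.001]
contact_force: [-0.1, 1.0, 6.1]
opening: 0.392
```

{"api": "carry_out", "payload": {"commands": [{"delta_pos": [0,0,0],"delta_rot": [0,0,0],"claw": 20},{"delta_pos": [0,0,0],"delta_rot": [0,0,0],"claw": 20},{"delta_pos": [0,0,0],"delta_rot": [0,0,0],"claw": 20}]}}

```text
time: 3.28
eef_pos: [0.5006, -0.1228, 0.0489]
tcp_rot: [-0.026, 1.0, -0.0, -0.001]
contact_force: [-0.1, 0.5, 2.1]
opening: 0.394
```

Run:
```python
from h import *
st=ctrl.get_state(); print(st['contact_force'],st['opening'])
p,d=ctrl.read_camera('wrist'); cv2.imwrite('pics/w3.png',p[:,:,::-1])
to(.4955,-.259,.15,np.radians(-6.7))
```

```text
[-0.08901963  0.49447458  2.08599837] 0.3944831181254125
t 3.33 dp [ 0.0125 -0.1358 -0.1009] dr [-0.001 -0.002  0.169] at [ 0.5007 -0.1228  0.049 ] rows 4.1
```

View pics/w3.png

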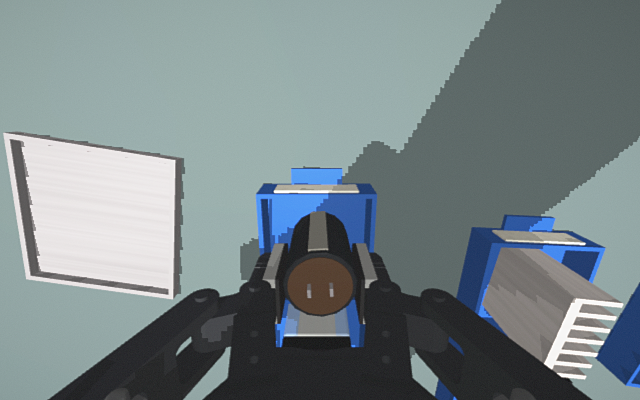

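The capacitor is gripped: opening 0.39, disc at (320,285), upright. I'll lift it and carry it to the tray.

{"api": "carry_out", "payload": {"commands": [{"delta_pos": [0,0,-0.03],"delta_rot": [0,0,0],"claw": 20},{"delta_pos": [0,0,-0.065],"delta_rot": [0,0,0],"claw": 20},{"delta_pos": [0,0,-0.1],"delta_rot": [0,0,0],"claw": 20},{"delta_pos": [0.003,-0.03,-0.1],"delta_rot": [0,0,0.05],"claw": 20},{"delta_pos": [0.006,-0.065,-0.1],"delta_rot": [0,0,0.1],"claw": 20},{"delta_pos": [0.009,-0.1,-0.1],"delta_rot": [0,0,0.169],"claw": 20},{"delta_pos": [0.0125,-0.125,-0.1],"delta_rot": [0,0,0.169],"claw": 20},{"delta_pos": [0.0125,-0.136,-0.1],"delta_rot": [0,0,0.169],"claw": 20}]}}

```text
time: 4.0
eef_pos: [0.4948, -0.2622, 0.1489]
tcp_rot: [0.06, 0.998, -0.001, -0.001]
contact_force: [-0.5, -0.3, -0.1]
opening: 0.391
```

Run:
```python
from h import *
st=ctrl.get_state(); print(st['opening'])
p,d=ctrl.read_camera('wrist'); cv2.imwrite('pics/w4.png',p[:,:,::-1])
to(.4955,-.259,.05,np.radians(-6.7))
```

```text
0.3914471123131745
t 4.05 dp [-0.0001  0.0039  0.0989] dr [-0.002 -0.002 -0.003] at [ 0.4951 -0.2627  0.1489] rows 2.4
```

View pics/w4.png

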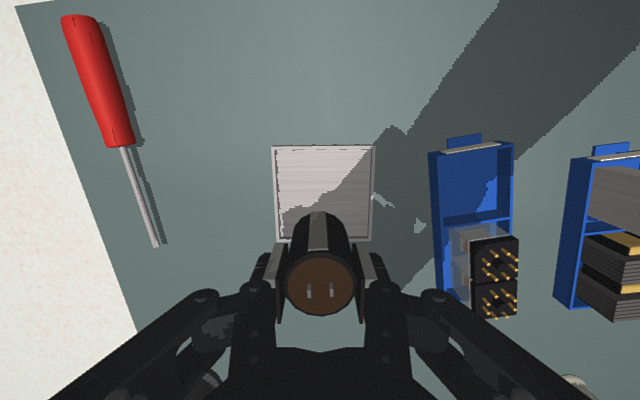

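The capacitor is held over the tray (rim 275–373 px), and the relay drawer's front cell is empty. I'll lower it and release.

{"api": "carry_out", "payload": {"commands": [{"delta_pos": [0,0.004,0.04],"delta_rot": [0,0,0],"claw": 20},{"delta_pos": [0,0.004,0.08],"delta_rot": [0,0,0],"claw": 20},{"delta_pos": [0,0.004,0.095],"delta_rot": [0,0,0],"claw": 20},{"delta_pos": [0,0.004,0.0995],"delta_rot": [0,0,0],"claw": 20},{"delta_pos": [0,0.004,0.0995],"delta_rot": [0,0,0],"claw": 20},{"delta_pos": [0,0.004,0.0995],"delta_rot": [0,0,0],"claw": 50},{"delta_pos": [0,0.004,0.0995],"delta_rot": [0,0,0],"claw": 80},{"delta_pos": [0,0.004,0.0995],"delta_rot": [0,0,0],"claw": 100}]}}

```text
time: 4.72
eef_pos: [0.4957, -0.2585, 0.0496]
tcp_rot: [0.06, 0.998, -0.001, -0.001]
contact_force: [0.8, 0.9, -0.5]
opening: 0.762
```

{"api": "carry_out", "payload": {"commands": [{"delta_pos": [0,0,0],"delta_rot": [0,0,0],"claw": 100},{"delta_pos": [0,0,0],"delta_rot": [0,0,0],"claw": 100},{"delta_pos": [0,0,0],"delta_rot": [0,0,0],"claw": 100},{"delta_pos": [0,0,-0.04],"delta_rot": [0,0,0],"claw": 100},{"delta_pos": [0,0,-0.08],"delta_rot": [0,0,0],"claw": 100},{"delta_pos": [0,0,-0.11],"delta_rot": [0,0,0],"claw": 100}]}}

```text
time: 5.22
eef_pos: [0.4963, -0.2586, 0.162]
tcp_rot: [0.06, 0.998, -0.002, 0.0]
contact_force: [1.0, -0.7, 0.6]
opening: 1.001
```

Run:
```python
from h import *
st=ctrl.get_state(); p,d=ctrl.read_camera('wrist'); cv2.imwrite('pics/w5.png',p[:,:,::-1])
C=cloud(cam('wrist',st),d); print(st['opening'],part(C,(.4955,-.259)))
to(.518,.2587,.16,np.radians(-11.6))
```

```text
1.0008329032371952 (1318, array([ 493.1, -257.1]), array([34.1, 34.3]), 56.7, np.float64(0.0586))
t 5.27 dp [0.0435 0.5181 0.0039] dr [-0.009  0.011  0.083] at [ 0.4995 -0.2608  0.1692] rows 12.5
```

View pics/w5.png

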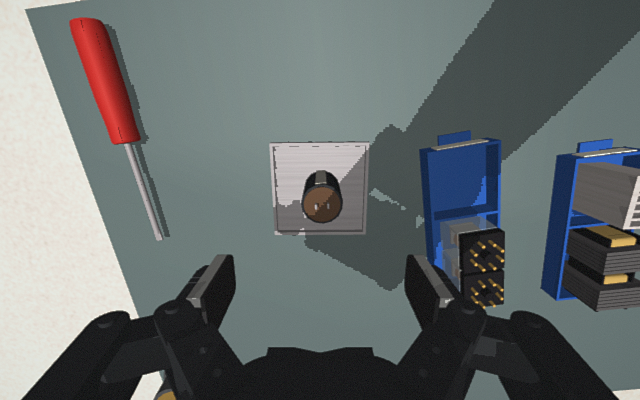

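The capacitor stands upright in the tray at (322,200) px, about (0.494, -0.258). The relay is next.

{"api": "carry_out", "payload": {"commands": [{"delta_pos": [0.0435,0.518,0.004],"delta_rot": [0,0,0.083],"claw": 100},{"delta_pos": [0.0435,0.518,0.004],"delta_rot": [0,0,0.083],"claw": 100},{"delta_pos": [0.0435,0.518,0.004],"delta_rot": [0,0,0.083],"claw": 100},{"delta_pos": [0.0435,0.518,0.004],"delta_rot": [0,0,0.083],"claw": 100},{"delta_pos": [0.0435,0.518,0.004],"delta_rot": [0,0,0.083],"claw": 100},{"delta_pos": [0.0435,0.518,0.004],"delta_rot": [0,0,0.083],"claw": 100},{"delta_pos": [0.0435,0.518,0.004],"delta_rot": [0,0,0.083],"claw": 100},{"delta_pos": [0.0435,0.518,0.004],"delta_rot": [0,0,0.083],"claw": 100}]}}

```text
time: 5.93
eef_pos: [0.5098, 0.0768, 0.1599]
tcp_rot: [0.101, 0.995, -0.005, 0.006]
contact_force: [1.8, -0.4, 0.1]
opening: 0.996
```

Run:
```python
from h import *
to(.518,.2587,.11,np.radians(-11.6))
```

```text
t 5.93 dp [0.0291 0.1803 0.0481] dr [-0.008  0.012  0.   ] at [0.5098 0.0768 0.1599] rows 4.5
```

{"api": "carry_out", "payload": {"commands": [{"delta_pos": [0.029,0.18,0.048],"delta_rot": [-0.008,0.012,0],"claw": 100},{"delta_pos": [0.029,0.18,0.048],"delta_rot": [-0.008,0.012,0],"claw": 100},{"delta_pos": [0.029,0.18,0.048],"delta_rot": [-0.008,0.012,0],"claw": 100},{"delta_pos": [0.029,0.18,0.048],"delta_rot": [-0.008,0.012,0],"claw": 100},{"delta_pos": [0.029,0.18,0.048],"delta_rot": [-0.008,0.012,0],"claw": 100},{"delta_pos": [0.029,0.18,0.048],"delta_rot": [-0.008,0.012,0],"claw": 100},{"delta_pos": [0.029,0.18,0.048],"delta_rot": [-0.008,0.012,0],"claw": 100}]}}

```text
time: 6.52
eef_pos: [0.5173, 0.2594, 0.1092]
tcp_rot: [0.1, 0.995, -0.001, -0.001]
contact_force: [0.3, -0.1, -0.7]
opening: 1.005
```

Run:
```python
from h import *
st=ctrl.get_state(); p,d=ctrl.read_camera('wrist'); cv2.imwrite('pics/w6.png',p[:,:,::-1])
C=cloud(cam('wrist',st),d); print(st['opening'],part(C,CELL['hs']))
to(.518,.2587,.047,np.radians(-11.6))
```

```text
1.0048573663782405 (2474, array([526.7, 257.6]), array([36.1, 54.4]), 78.0, np.float64(0.0572))
t 6.57 dp [-0.0002  0.0004  0.0627] dr [-0.001 -0.     0.001] at [0.5177 0.2585 0.1097] rows 1.5
```

View pics/w6.png

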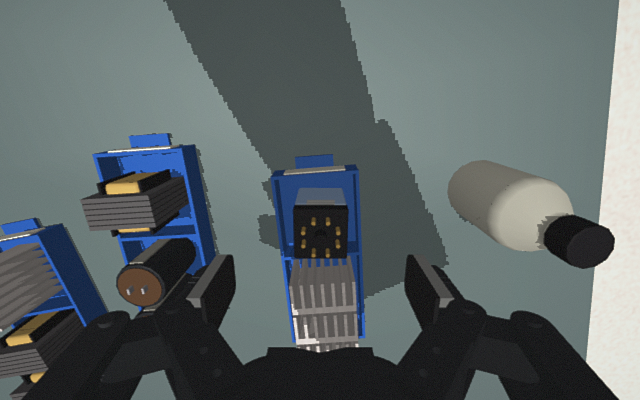

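The relay is centred between the pads at (320,232). This time the part box also picked up the rear heat sinks, so I'm keeping the earlier estimate. I'll grip it.

{"api": "carry_out", "payload": {"commands": [{"delta_pos": [0,0,0.035],"delta_rot": [0,0,0],"claw": 100},{"delta_pos": [0,0,0.063],"delta_rot": [0,0,0],"claw": 100},{"delta_pos": [0,0,0.063],"delta_rot": [0,0,0],"claw": 100},{"delta_pos": [0,0,0.063],"delta_rot": [0,0,0],"claw": 30},{"delta_pos": [0,0,0.063],"delta_rot": [0,0,0],"claw": 20},{"delta_pos": [0,0,0.063],"delta_rot": [0,0,0],"claw": 20},{"delta_pos": [0,0,0.063],"delta_rot": [0,0,0],"claw": 20},{"delta_pos": [0,0,0.063],"delta_rot": [0,0,0],"claw": 20}]}}

```text
time: 7.23
eef_pos: [0.5194, 0.2587, 0.0491]
tcp_rot: [0.101, 0.995, 0.0, 0.002]
contact_force: [0.2, -1.2, 4.1]
opening: 0.412
```

{"api": "carry_out", "payload": {"commands": [{"delta_pos": [0,0,0],"delta_rot": [0,0,0],"claw": 20},{"delta_pos": [0,0,0],"delta_rot": [0,0,0],"claw": 20},{"delta_pos": [0,0,-0.03],"delta_rot": [0,0,0],"claw": 20},{"delta_pos": [0,0,-0.065],"delta_rot": [0,0,0],"claw": 20},{"delta_pos": [0,0,-0.1],"delta_rot": [0,0,0],"claw": 20},{"delta_pos": [0,0,-0.1],"delta_rot": [0,0,0],"claw": 20}]}}

```text
time: 7.73
eef_pos: [0.5234, 0.2602, 0.1574]
tcp_rot: [0.1, 0.995, 0.003, 0.008]
contact_force: [1.6, 0.7, 0.9]
opening: 0.412
```

Run:
```python
from h import *
st=ctrl.get_state(); p,d=ctrl.read_camera('wrist'); cv2.imwrite('pics/w7.png',p[:,:,::-1])
print(CELL['rel']);to(*CELL['rel'],.15,np.radians(3.05))
```

```text
[ 0.4996528  -0.12383938]
t 7.78 dp [-0.0548 -0.3803  0.0028] dr [ 0.004  0.013 -0.254] at [0.5219 0.2597 0.1542] rows 9.2
```

View pics/w7.png

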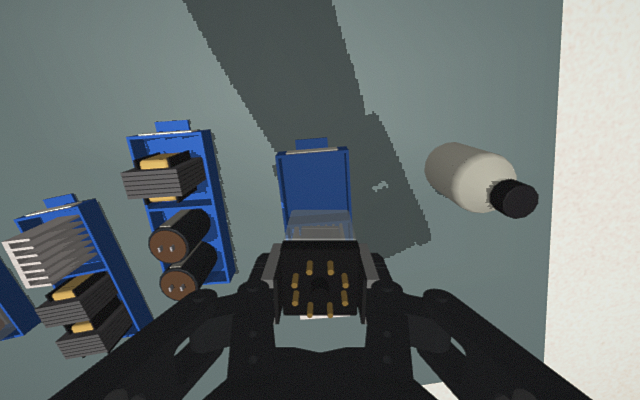

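The relay is held upright, with its pins at (320,288), and the cell behind it is empty. I'll carry it to the relay drawer.

{"api": "carry_out", "payload": {"commands": [{"delta_pos": [-0.005,-0.035,0.003],"delta_rot": [0.004,0.013,-0.03],"claw": 20},{"delta_pos": [-0.0548,-0.38,0.003],"delta_rot": [0.004,0.013,-0.1],"claw": 20},{"delta_pos": [-0.0548,-0.38,0.003],"delta_rot": [0.004,0.013,-0.254],"claw": 20},{"delta_pos": [-0.0548,-0.38,0.003],"delta_rot": [0.004,0.013,-0.254],"claw": 20},{"delta_pos": [-0.0548,-0.38,0.003],"delta_rot": [0.004,0.013,-0.254],"claw": 20},{"delta_pos": [-0.0548,-0.38,0.003],"delta_rot": [0.004,0.013,-0.254],"claw": 20},{"delta_pos": [-0.0548,-0.38,0.003],"delta_rot": [0.004,0.013,-0.254],"claw": 20},{"delta_pos": [-0.0548,-0.38,0.003],"delta_rot": [0.004,0.013,-0.254],"claw": 20}]}}

```text
time: 8.45
eef_pos: [0.5016, -0.0645, 0.1483]
tcp_rot: [-0.027, 1.0, 0.001, -0.001]
contact_force: [0.1, -0.2, -1.5]
opening: 0.413
```

Run:
```python
from h import *
to(*CELL['rel'],.15,np.radians(3.05))
```

```text
t 8.45 dp [ 0.0051 -0.0592 -0.0018] dr [ 0.001 -0.003 -0.   ] at [ 0.5016 -0.0645  0.1483] rows 1.4
```

{"api": "carry_out", "payload": {"commands": [{"delta_pos": [0.005,-0.035,0],"delta_rot": [0.001,-0.003,0],"claw": 20},{"delta_pos": [0.005,-0.059,0],"delta_rot": [0.001,-0.003,0],"claw": 20},{"delta_pos": [0.005,-0.059,0],"delta_rot": [0.001,-0.003,0],"claw": 20},{"delta_pos": [0.005,-0.059,0],"delta_rot": [0.001,-0.003,0],"claw": 20}]}}

```text
time: 8.78
eef_pos: [0.4986, -0.1243, 0.1466]
tcp_rot: [-0.025, 1.0, 0.001, -0.001]
contact_force: [-1.7, 0.5, -0.6]
opening: 0.415
```

Run:
```python
from h import *
p,d=ctrl.read_camera('wrist'); cv2.imwrite('pics/w8.png',p[:,:,::-1])
to(*CELL['rel'],.0495,np.radians(3.05))
```

```text
t 8.83 dp [-0.0011 -0.0008  0.0972] dr [ 0.002 -0.002 -0.001] at [ 0.4987 -0.1233  0.1467] rows 2.3
```

View pics/w8.png

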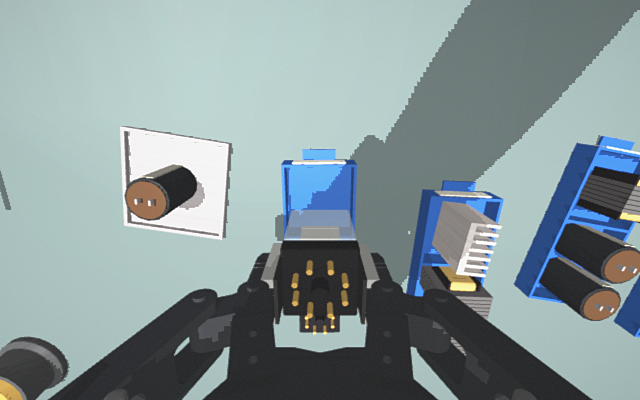

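The relay is lined up over the empty relay-drawer cell at (320,200). I'll lower it and release.

{"api": "carry_out", "payload": {"commands": [{"delta_pos": [-0.001,-0.001,0.04],"delta_rot": [0,0,0],"claw": 20},{"delta_pos": [-0.001,-0.001,0.078],"delta_rot": [0,0,0],"claw": 20},{"delta_pos": [-0.001,-0.001,0.093],"delta_rot": [0,0,0],"claw": 20},{"delta_pos": [-0.001,-0.001,0.0975],"delta_rot": [0,0,0],"claw": 20},{"delta_pos": [-0.001,-0.001,0.0975],"delta_rot": [0,0,0],"claw": 20},{"delta_pos": [-0.001,-0.001,0.0975],"delta_rot": [0,0,0],"claw": 50},{"delta_pos": [-0.001,-0.001,0.0975],"delta_rot": [0,0,0],"claw": 80},{"delta_pos": [-0.001,-0.001,0.0975],"delta_rot": [0,0,0],"claw": 100}]}}

```text
time: 9.5
eef_pos: [0.4996, -0.1232, 0.0491]
tcp_rot: [-0.027, 1.0, 0.001, -0.001]
contact_force: [0.1, 0.2, 0.2]
opening: 0.767
```

{"api": "carry_out", "payload": {"commands": [{"delta_pos": [0,0,0],"delta_rot": [0,0,0],"claw": 100},{"delta_pos": [0,0,0],"delta_rot": [0,0,0],"claw": 100},{"delta_pos": [0,0,0],"delta_rot": [0,0,0],"claw": 100},{"delta_pos": [0,0,-0.04],"delta_rot": [0,0,0],"claw": 100},{"delta_pos": [0,0,-0.08],"delta_rot": [0,0,0],"claw": 100},{"delta_pos": [0,0,-0.11],"delta_rot": [0,0,0],"claw": 100},{"delta_pos": [0,0,-0.11],"delta_rot": [0,0,0],"claw": 100}]}}

```text
time: 10.08
eef_pos: [0.5041, -0.1253, 0.167]
tcp_rot: [-0.027, 1.0, -0.002, 0.005]
contact_force: [1.1, 0.4, 1.2]
opening: 0.999
```

Run:
```python
from h import *
st=ctrl.get_state(); p,d=ctrl.read_camera('wrist'); cv2.imwrite('pics/w9.png',p[:,:,::-1])
C=cloud(cam('wrist',st),d); print(st['opening'],part(C,CELL['rel'],rad=.03),part(C,CELL['tr'],rad=.03))
to(.5226,.0052,.11,np.radians(-4.1))
```

```text
0.9994469590997416 (1588, array([ 496.8, -121.9]), array([35.8, 36.1]), 2.5, np.float64(0.0571)) (1242, array([522.9,   4.8]), array([25.2, 47.1]), 85.8, np.float64(0.0584))
t 10.13 dp [-0.0266  0.1287  0.0536] dr [-0.002  0.006  0.125] at [ 0.5025 -0.1246  0.1638] rows 3.4
```

View pics/w9.png

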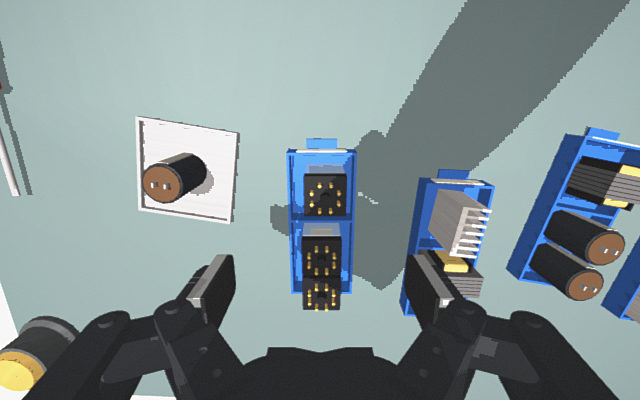

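The relay stands in its cell at about (0.497, -0.122), 3.5 mm from the cell centre, with its top at 57 mm. The heat sink is next.

{"api": "carry_out", "payload": {"commands": [{"delta_pos": [-0.0265,0.1287,0],"delta_rot": [0,0.006,0.125],"claw": 100},{"delta_pos": [-0.0265,0.1287,0],"delta_rot": [0,0.006,0.125],"claw": 100},{"delta_pos": [-0.0265,0.1287,0],"delta_rot": [0,0.006,0.125],"claw": 100},{"delta_pos": [-0.0265,0.1287,0.054],"delta_rot": [0,0.006,0.125],"claw": 100},{"delta_pos": [-0.0265,0.1287,0.054],"delta_rot": [0,0.006,0.125],"claw": 100},{"delta_pos": [-0.0265,0.1287,0.054],"delta_rot": [0,0.006,0.125],"claw": 100},{"delta_pos": [-0.0265,0.1287,0.054],"delta_rot": [0,0.006,0.125],"claw": 100}]}}

```text
time: 10.72
eef_pos: [0.5211, 0.0055, 0.1077]
tcp_rot: [0.036, 0.999, -0.001, -0.002]
contact_force: [-0.2, -0.5, -0.3]
opening: 1.002
```

Run:
```python
from h import *
st=ctrl.get_state(); p,d=ctrl.read_camera('wrist'); cv2.imwrite('pics/w10.png',p[:,:,::-1])
C=cloud(cam('wrist',st),d); print(st['opening'],part(C,CELL['tr'],rad=.03))
to(.5226,.0050,.047,np.radians(-4.1))
```

```text
1.0015189388665535 (2007, array([523.2,   5.1]), array([24. , 47.5]), 86.0, np.float64(0.0586))
t 10.77 dp [-0.0003  0.0002  0.0623] dr [-0.002 -0.    -0.001] at [0.5223 0.0049 0.1093] rows 1.5
```

View pics/w10.png

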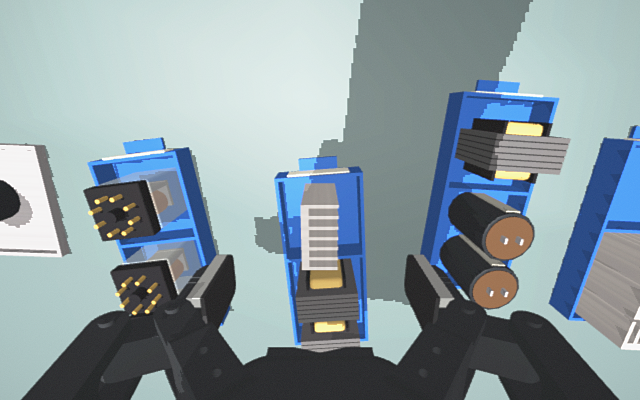

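The heat sink is centred at (320,225) with its long side along x, as expected. I'll grip it.

{"api": "carry_out", "payload": {"commands": [{"delta_pos": [0,0,0.035],"delta_rot": [0,0,0],"claw": 100},{"delta_pos": [0,0,0.0625],"delta_rot": [0,0,0],"claw": 100},{"delta_pos": [0,0,0.0625],"delta_rot": [0,0,0],"claw": 100},{"delta_pos": [0,0,0.0625],"delta_rot": [0,0,0],"claw": 30},{"delta_pos": [0,0,0.0625],"delta_rot": [0,0,0],"claw": 10},{"delta_pos": [0,0,0.0625],"delta_rot": [0,0,0],"claw": 10},{"delta_pos": [0,0,0.0625],"delta_rot": [0,0,0],"claw": 10},{"delta_pos": [0,0,0.0625],"delta_rot": [0,0,0],"claw": 10}]}}

```text
time: 11.43
eef_pos: [0.5234, 0.0045, 0.0484]
tcp_rot: [0.036, 0.999, -0.001, 0.001]
contact_force: [0.0, 0.4, -0.2]
opening: 0.3
```

{"api": "carry_out", "payload": {"commands": [{"delta_pos": [0,0,0],"delta_rot": [0,0,0],"claw": 10},{"delta_pos": [0,0,0],"delta_rot": [0,0,0],"claw": 10},{"delta_pos": [0,0,0],"delta_rot": [0,0,0],"claw": 10},{"delta_pos": [0,0,-0.03],"delta_rot": [0,0,0],"claw": 10},{"delta_pos": [0,0,-0.065],"delta_rot": [0,0,0],"claw": 10},{"delta_pos": [0,0,-0.1],"delta_rot": [0,0,0],"claw": 10},{"delta_pos": [0,0,-0.1],"delta_rot": [0,0,0],"claw": 10}]}}

```text
time: 12.02
eef_pos: [0.5277, 0.0041, 0.1562]
tcp_rot: [0.036, 0.999, -0.002, 0.008]
contact_force: [0.9, 0.2, -0.1]
opening: 0.273
```

Run:
```python
from h import *
st=ctrl.get_state(); p,d=ctrl.read_camera('wrist'); cv2.imwrite('pics/w11.png',p[:,:,::-1])
print(CELL['hs']);to(*CELL['hs'],.15,np.radians(-7.2))
```

```text
[0.5177512  0.25635047]
t 12.07 dp [0.0265 0.2508 0.0019] dr [-0.003  0.012  0.054] at [0.5261 0.0043 0.1531] rows 6.0
```

View pics/w11.png

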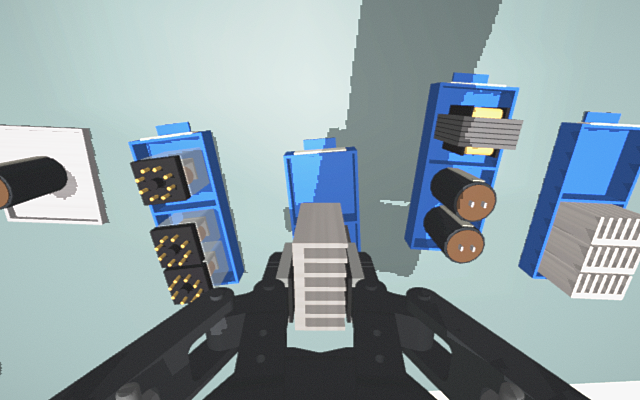

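The heat sink is held upright between the pads at (320,285). I'll carry it to the heat sink drawer.

{"api": "carry_out", "payload": {"commands": [{"delta_pos": [0.003,0.035,0],"delta_rot": [0,0.012,0.02],"claw": 10},{"delta_pos": [0.0265,0.251,0],"delta_rot": [0,0.012,0.054],"claw": 10},{"delta_pos": [0.0265,0.251,0],"delta_rot": [0,0.012,0.054],"claw": 10},{"delta_pos": [0.0265,0.251,0],"delta_rot": [0,0.012,0.054],"claw": 10},{"delta_pos": [0.0265,0.251,0],"delta_rot": [0,0.012,0.054],"claw": 10},{"delta_pos": [0.0265,0.251,0],"delta_rot": [0,0.012,0.054],"claw": 10},{"delta_pos": [0.0265,0.251,0],"delta_rot": [0,0.012,0.054],"claw": 10},{"delta_pos": [0.0265,0.251,0],"delta_rot": [0,0.012,0.054],"claw": 10}]}}

```text
time: 12.73
eef_pos: [0.5161, 0.2589, 0.1499]
tcp_rot: [0.061, 0.998, -0.002, -0.001]
contact_force: [0.2, -0.7, -1.2]
opening: 0.278
```

Run:
```python
from h import *
p,d=ctrl.read_camera('wrist'); cv2.imwrite('pics/w12.png',p[:,:,::-1])
to(*CELL['hs'],.049,np.radians(-7.2))
```

```text
t 12.78 dp [-0.0016 -0.0002  0.101 ] dr [-0.005 -0.003  0.003] at [0.5165 0.2572 0.15  ] rows 2.4
```

View pics/w12.png

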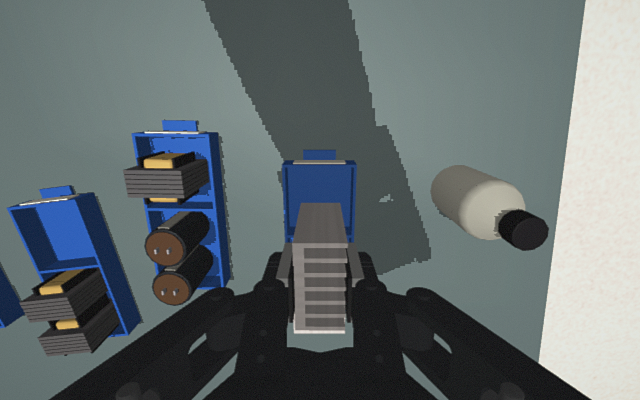

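The heat sink is aligned with the empty cell at (320,200). I'll lower it and release.

{"api": "carry_out", "payload": {"commands": [{"delta_pos": [-0.001,0,0.04],"delta_rot": [-0.004,-0.003,0],"claw": 10},{"delta_pos": [-0.001,0,0.08],"delta_rot": [-0.004,-0.003,0],"claw": 10},{"delta_pos": [-0.001,0,0.096],"delta_rot": [-0.004,-0.003,0],"claw": 10},{"delta_pos": [-0.001,0,0.101],"delta_rot": [-0.004,-0.003,0],"claw": 10},{"delta_pos": [-0.001,0,0.101],"delta_rot": [-0.004,-0.003,0],"claw": 10},{"delta_pos": [-0.001,0,0.101],"delta_rot": [-0.004,-0.003,0],"claw": 45},{"delta_pos": [-0.001,0,0.101],"delta_rot": [-0.004,-0.003,0],"claw": 75},{"delta_pos": [-0.001,0,0.101],"delta_rot": [-0.004,-0.003,0],"claw": 100}]}}

```text
time: 13.45
eef_pos: [0.5175, 0.2556, 0.0491]
tcp_rot: [0.062, 0.998, -0.001, 0.0]
contact_force: [-0.2, 0.7, -0.0]
opening: 0.688
```

{"api": "carry_out", "payload": {"commands": [{"delta_pos": [0,0,0],"delta_rot": [0,0,0],"claw": 100},{"delta_pos": [0,0,0],"delta_rot": [0,0,0],"claw": 100},{"delta_pos": [0,0,0],"delta_rot": [0,0,0],"claw": 100},{"delta_pos": [0,0,0],"delta_rot": [0,0,0],"claw": 100},{"delta_pos": [0,0,-0.04],"delta_rot": [0,0,0],"claw": 100},{"delta_pos": [0,0,-0.08],"delta_rot": [0,0,0],"claw": 100},{"delta_pos": [0,0,-0.11],"delta_rot": [0,0,0],"claw": 100},{"delta_pos": [0,0,-0.11],"delta_rot": [0,0,0],"claw": 100}]}}

```text
time: 14.12
eef_pos: [0.5218, 0.2573, 0.1676]
tcp_rot: [0.062, 0.998, 0.002, 0.007]
contact_force: [1.0, -0.6, 1.3]
opening: 0.999
```

Run:
```python
from h import *
st=ctrl.get_state(); p,d=ctrl.read_camera('wrist'); cv2.imwrite('pics/w13.png',p[:,:,::-1])
C=cloud(cam('wrist',st),d); print(st['opening'],part(C,CELL['hs'],rad=.03),part(C,CELL['cap'],rad=.03))
to(.4777,.1342,.11,np.radians(-8))
```

```text
0.9987229709389615 (1137, array([516. , 254.3]), array([24. , 46.9]), 82.9, np.float64(0.0588)) (1565, array([477.7, 134.5]), array([45. , 22.3]), 82.5, np.float64(0.0572))
t 14.17 dp [ 0.0276 -0.127   0.0536] dr [0.003 0.01  0.015] at [0.5203 0.2567 0.1642] rows 3.4
```

View pics/w13.png

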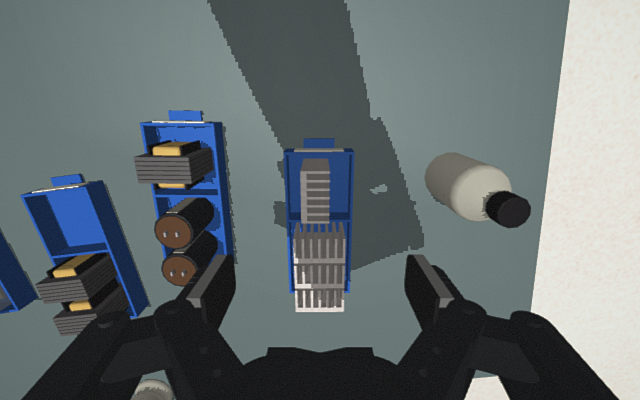

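The heat sink is in its cell at (0.516, 0.254), about 3 mm from the centre, with its top at 59 mm. The transformer is next.

{"api": "carry_out", "payload": {"commands": [{"delta_pos": [0.0276,-0.127,0],"delta_rot": [0.003,0.01,0.015],"claw": 100},{"delta_pos": [0.0276,-0.127,0],"delta_rot": [0.003,0.01,0.015],"claw": 100},{"delta_pos": [0.0276,-0.127,0],"delta_rot": [0.003,0.01,0.015],"claw": 100},{"delta_pos": [0.0276,-0.127,0.054],"delta_rot": [0.003,0.01,0.015],"claw": 100},{"delta_pos": [0.0276,-0.127,0.054],"delta_rot": [0.003,0.01,0.015],"claw": 100},{"delta_pos": [0.0276,-0.127,0.054],"delta_rot": [0.003,0.01,0.015],"claw": 100},{"delta_pos": [0.0276,-0.127,0.054],"delta_rot": [0.003,0.01,0.015],"claw": 100}]}}

```text
time: 14.75
eef_pos: [0.4764, 0.134, 0.1079]
tcp_rot: [0.07, 0.998, -0.0, -0.002]
contact_force: [-0.6, 1.0, 0.3]
opening: 1.0
```

Run:
```python
from h import *
st=ctrl.get_state(); p,d=ctrl.read_camera('wrist'); cv2.imwrite('pics/w14.png',p[:,:,::-1])
C=cloud(cam('wrist',st),d); print(st['opening'],part(C,CELL['cap'],rad=.03))
to(.4777,.1344,.047,np.radians(-7.8))
```

```text
1.0004625820043451 (2222, array([477.6, 134.5]), array([44.1, 22.7]), 82.7, np.float64(0.0571))
t 14.80 dp [-0.0002  0.      0.0622] dr [-0.    -0.001 -0.003] at [0.4776 0.1344 0.1092] rows 1.5
```

View pics/w14.png

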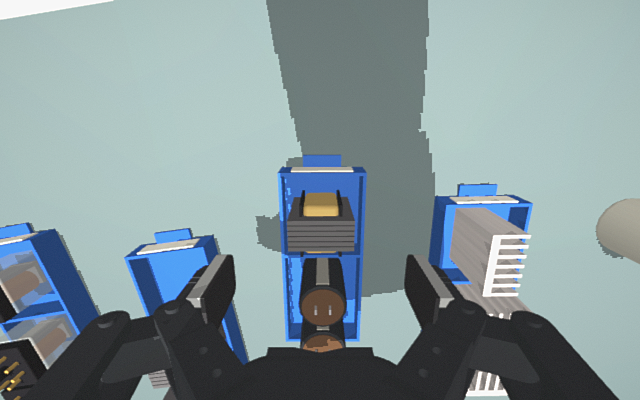

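The transformer is centred at (320,228). I'll grip it, a little harder this time because it weighs 200 g.

{"api": "carry_out", "payload": {"commands": [{"delta_pos": [0,0,0.035],"delta_rot": [0,0,0],"claw": 100},{"delta_pos": [0,0,0.0625],"delta_rot": [0,0,0],"claw": 100},{"delta_pos": [0,0,0.0625],"delta_rot": [0,0,0],"claw": 100},{"delta_pos": [0,0,0.0625],"delta_rot": [0,0,0],"claw": 40},{"delta_pos": [0,0,0.0625],"delta_rot": [0,0,0],"claw": 25},{"delta_pos": [0,0,0.0625],"delta_rot": [0,0,0],"claw": 25},{"delta_pos": [0,0,0.0625],"delta_rot": [0,0,0],"claw": 25},{"delta_pos": [0,0,0.0625],"delta_rot": [0,0,0],"claw": 25}], "force": 60}}

```text
time: 15.47
eef_pos: [0.4798, 0.1347, 0.0493]
tcp_rot: [0.069, 0.998, 0.0, 0.002]
contact_force: [0.8, -0.4, 5.9]
opening: 0.501
```

{"api": "carry_out", "payload": {"commands": [{"delta_pos": [0,0,0],"delta_rot": [0,0,0],"claw": 25},{"delta_pos": [0,0,0],"delta_rot": [0,0,0],"claw": 25},{"delta_pos": [0,0,0],"delta_rot": [0,0,0],"claw": 25},{"delta_pos": [0,0,-0.03],"delta_rot": [0,0,0],"claw": 25},{"delta_pos": [0,0,-0.065],"delta_rot": [0,0,0],"claw": 25},{"delta_pos": [0,0,-0.1],"delta_rot": [0,0,0],"claw": 25},{"delta_pos": [0,0,-0.1],"delta_rot": [0,0,0],"claw": 25}]}}

```text
time: 16.05
eef_pos: [0.4836, 0.135, 0.1565]
tcp_rot: [0.069, 0.998, 0.001, 0.009]
contact_force: [1.9, 0.2, -0.5]
opening: 0.506
```

Run:
```python
from h import *
st=ctrl.get_state(); p,d=ctrl.read_camera('wrist'); cv2.imwrite('pics/w15.png',p[:,:,::-1])
print(CELL['tr']);to(*CELL['tr'],.15,np.radians(.4))
```

```text
[0.522894   0.00672003]
t 16.10 dp [-0.0582 -0.1212  0.0038] dr [ 0.002  0.013 -0.146] at [0.482  0.1348 0.1534] rows 3.2
```

View pics/w15.png

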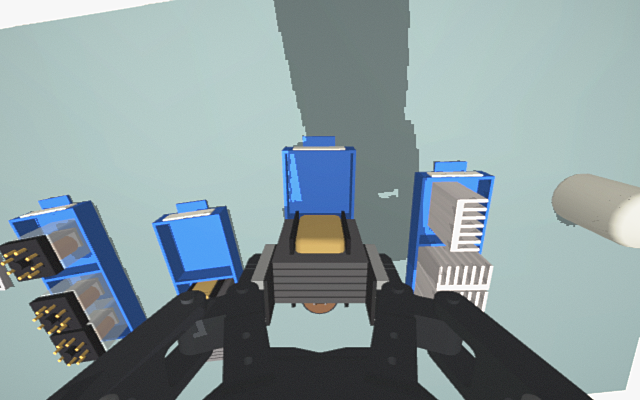

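The transformer is held upright between the pads. I'll carry it to the transformer drawer.

{"api": "carry_out", "payload": {"commands": [{"delta_pos": [-0.014,-0.03,0.003],"delta_rot": [0.002,0.013,-0.05],"claw": 25},{"delta_pos": [-0.03,-0.065,0.003],"delta_rot": [0.002,0.013,-0.1],"claw": 25},{"delta_pos": [-0.046,-0.1,0.003],"delta_rot": [0.002,0.013,-0.146],"claw": 25},{"delta_pos": [-0.058,-0.121,0.003],"delta_rot": [0.002,0.013,-0.146],"claw": 25},{"delta_pos": [-0.058,-0.121,0.003],"delta_rot": [0.002,0.013,-0.146],"claw": 25},{"delta_pos": [-0.058,-0.121,0.003],"delta_rot": [0.002,0.013,-0.146],"claw": 25}]}}

```text
time: 16.6
eef_pos: [0.5216, 0.0061, 0.1485]
tcp_rot: [-0.002, 1.0, 0.001, -0.002]
contact_force: [-0.3, -0.8, -1.3]
opening: 0.505
```

Run:
```python
from h import *
p,d=ctrl.read_camera('wrist'); cv2.imwrite('pics/w16.png',p[:,:,::-1])
to(*CELL['tr'],.0495,np.radians(.4))
```

```text
t 16.65 dp [-0.002  -0.0005  0.0991] dr [ 0.001 -0.004 -0.001] at [0.5213 0.0071 0.1486] rows 2.4
```

View pics/w16.png

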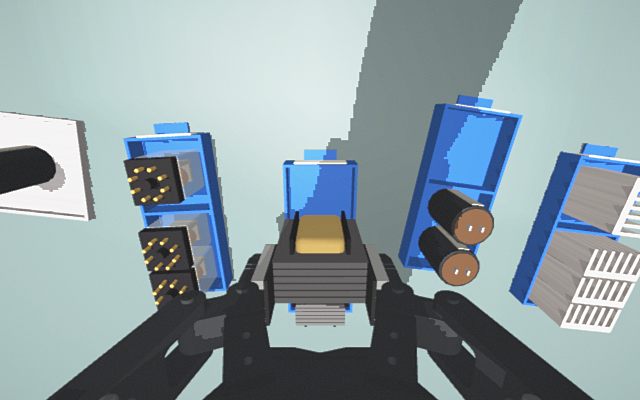

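The transformer is over the empty cell at (320,190). I'll lower it and release.

{"api": "carry_out", "payload": {"commands": [{"delta_pos": [-0.002,0,0.04],"delta_rot": [0,-0.004,0],"claw": 25},{"delta_pos": [-0.002,0,0.08],"delta_rot": [0,-0.004,0],"claw": 25},{"delta_pos": [-0.002,0,0.095],"delta_rot": [0,-0.004,0],"claw": 25},{"delta_pos": [-0.002,0,0.0995],"delta_rot": [0,-0.004,0],"claw": 25},{"delta_pos": [-0.002,0,0.0995],"delta_rot": [0,-0.004,0],"claw": 25},{"delta_pos": [-0.002,0,0.0995],"delta_rot": [0,-0.004,0],"claw": 60},{"delta_pos": [-0.002,0,0.0995],"delta_rot": [0,-0.004,0],"claw": 80},{"delta_pos": [-0.002,0,0.0995],"delta_rot": [0,-0.004,0],"claw": 100}], "force": 40}}

```text
time: 17.32
eef_pos: [0.5227, 0.008, 0.049]
tcp_rot: [-0.004, 1.0, 0.001, -0.0]
contact_force: [-0.7, 0.1, -0.3]
opening: 0.864
```

{"api": "carry_out", "payload": {"commands": [{"delta_pos": [0,0,0],"delta_rot": [0,0,0],"claw": 100},{"delta_pos": [0,0,0],"delta_rot": [0,0,0],"claw": 100},{"delta_pos": [0,0,0],"delta_rot": [0,0,0],"claw": 100},{"delta_pos": [0,0,0],"delta_rot": [0,0,0],"claw": 100},{"delta_pos": [0,0,-0.04],"delta_rot": [0,0,0],"claw": 100},{"delta_pos": [0,0,-0.08],"delta_rot": [0,0,0],"claw": 100},{"delta_pos": [0,0,-0.11],"delta_rot": [0,0,0],"claw": 100},{"delta_pos": [0,0,-0.11],"delta_rot": [0,0,0],"claw": 100}]}}

```text
time: 17.98
eef_pos: [0.5273, 0.0071, 0.167]
tcp_rot: [-0.004, 1.0, -0.001, 0.007]
contact_force: [1.1, -0.2, 0.8]
opening: 1.0
```

Run:
```python
from h import *
st=ctrl.get_state(); p,d=ctrl.read_camera('wrist'); cv2.imwrite('pics/w17.png',p[:,:,::-1])
C=cloud(cam('wrist',st),d); print(st['opening'],part(C,CELL['tr'],rad=.03),part(C,(.494,-.258)))
to(.494,-.258,.16,np.radians(-6.7))
```

```text
0.9997522869658557 (1382, array([519.2,   9.1]), array([22.4, 44.1]), 0.8, np.float64(0.0572)) (693, array([ 494.9, -246.4]), array([15.7, 34.3]), 80.4, np.float64(0.058))
t 18.03 dp [ 0.0335 -0.2651  0.0035] dr [0.    0.009 0.124] at [0.5256 0.0073 0.1637] rows 6.4
```

View pics/w17.png

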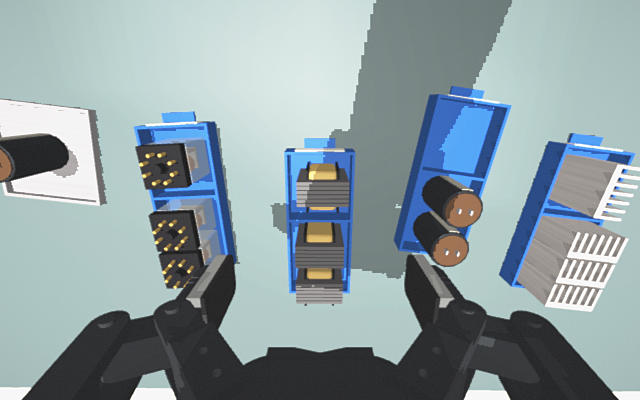

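The transformer stands in its cell at (0.519, 0.009), about 4 mm from the centre. Last is the capacitor, back from the tray.

{"api": "carry_out", "payload": {"commands": [{"delta_pos": [0.0335,-0.265,0.004],"delta_rot": [0,0.009,0.124],"claw": 100},{"delta_pos": [0.0335,-0.265,0.004],"delta_rot": [0,0.009,0.124],"claw": 100},{"delta_pos": [0.0335,-0.265,0.004],"delta_rot": [0,0.009,0.124],"claw": 100},{"delta_pos": [0.0335,-0.265,0.004],"delta_rot": [0,0.009,0.124],"claw": 100},{"delta_pos": [0.0335,-0.265,0.004],"delta_rot": [0,0.009,0.124],"claw": 100},{"delta_pos": [0.0335,-0.265,0.004],"delta_rot": [0,0.009,0.124],"claw": 100},{"delta_pos": [0.0335,-0.265,0.004],"delta_rot": [0,0.009,0.124],"claw": 100},{"delta_pos": [0.0335,-0.265,0.05],"delta_rot": [0,0.009,0.124],"claw": 100}]}}

```text
time: 18.7
eef_pos: [0.4984, -0.2659, 0.1249]
tcp_rot: [0.061, 0.998, -0.005, 0.007]
contact_force: [1.7, -0.6, 1.1]
opening: 1.004
```

Run:
```python
from h import *
st=ctrl.get_state(); p,d=ctrl.read_camera('wrist'); cv2.imwrite('pics/w18.png',p[:,:,::-1])
C=cloud(cam('wrist',st),d); print(st['opening'],part(C,(.494,-.258)))
to(.494,-.258,.047,np.radians(-6.7))
```

```text
1.003788766204809 (1817, array([ 493.2, -256.8]), array([34.5, 34.2]), 25.6, np.float64(0.0586))
t 18.75 dp [-0.0025  0.0011  0.0639] dr [ 0.003 -0.005 -0.004] at [ 0.4916 -0.259   0.1109] rows 1.5
```

View pics/w18.png

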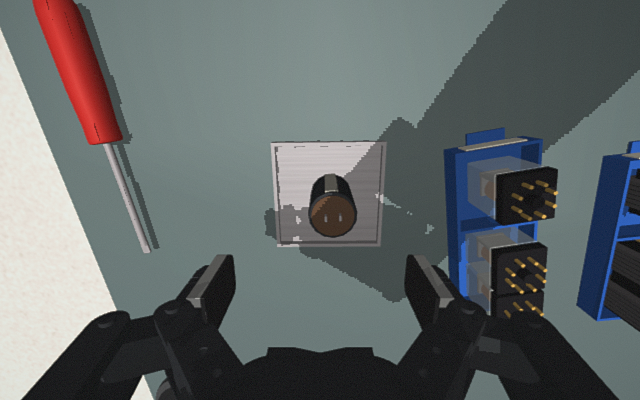

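The capacitor is between the pads at (333,212), and the arm was still settling when I took the picture. I'll go down and grip.

{"api": "carry_out", "payload": {"commands": [{"delta_pos": [-0.002,0.0015,0.02],"delta_rot": [0.003,-0.005,0],"claw": 100},{"delta_pos": [-0.002,0.0015,0.05],"delta_rot": [0.003,-0.005,0],"claw": 100},{"delta_pos": [-0.002,0.0015,0.064],"delta_rot": [0.003,-0.005,0],"claw": 100},{"delta_pos": [-0.002,0.0015,0.064],"delta_rot": [0.003,-0.005,0],"claw": 50},{"delta_pos": [-0.002,0.0015,0.064],"delta_rot": [0.003,-0.005,0],"claw": 20},{"delta_pos": [-0.002,0.0015,0.064],"delta_rot": [0.003,-0.005,0],"claw": 20},{"delta_pos": [-0.002,0.0015,0.064],"delta_rot": [0.003,-0.005,0],"claw": 20},{"delta_pos": [-0.002,0.0015,0.064],"delta_rot": [0.003,-0.005,0],"claw": 20}]}}

```text
time: 19.42
eef_pos: [0.4947, -0.2583, 0.0488]
tcp_rot: [0.061, 0.998, -0.001, 0.001]
contact_force: [1.1, 0.4, 0.6]
opening: 0.393
```

{"api": "carry_out", "payload": {"commands": [{"delta_pos": [0,0,0],"delta_rot": [0,0,0],"claw": 20},{"delta_pos": [0,0,0],"delta_rot": [0,0,0],"claw": 20},{"delta_pos": [0,0,0],"delta_rot": [0,0,0],"claw": 20},{"delta_pos": [0,0,-0.03],"delta_rot": [0,0,0],"claw": 20},{"delta_pos": [0,0,-0.065],"delta_rot": [0,0,0],"claw": 20},{"delta_pos": [0,0,-0.1],"delta_rot": [0,0,0],"claw": 20},{"delta_pos": [0,0,-0.1],"delta_rot": [0,0,0],"claw": 20}]}}

```text
time: 20.0
eef_pos: [0.4981, -0.2609, 0.1571]
tcp_rot: [0.06, 0.998, -0.005, 0.007]
contact_force: [1.3, -0.7, 0.9]
opening: 0.397
```

Run:
```python
from h import *
st=ctrl.get_state(); p,d=ctrl.read_camera('wrist'); cv2.imwrite('pics/w19.png',p[:,:,::-1])
print(CELL['cap']);to(*CELL['cap'],.15,np.radians(-7.75))
```

```text
[0.47673005 0.13484901]
t 20.05 dp [0.0677 0.3895 0.0005] dr [-0.007  0.012  0.014] at [ 0.4969 -0.26    0.154 ] rows 9.5
```

View pics/w19.png

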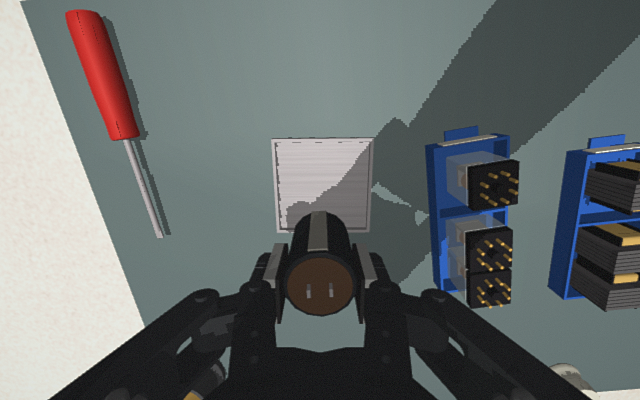

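The capacitor is held upright, disc at (320,285). I'll carry it across to the capacitor drawer.

{"api": "carry_out", "payload": {"commands": [{"delta_pos": [0.006,0.035,0],"delta_rot": [-0.007,0.012,0.014],"claw": 20},{"delta_pos": [0.0677,0.3895,0],"delta_rot": [-0.007,0.012,0.014],"claw": 20},{"delta_pos": [0.0677,0.3895,0],"delta_rot": [-0.007,0.012,0.014],"claw": 20},{"delta_pos": [0.0677,0.3895,0],"delta_rot": [-0.007,0.012,0.014],"claw": 20},{"delta_pos": [0.0677,0.3895,0],"delta_rot": [-0.007,0.012,0.014],"claw": 20},{"delta_pos": [0.0677,0.3895,0],"delta_rot": [-0.007,0.012,0.014],"claw": 20},{"delta_pos": [0.0677,0.3895,0],"delta_rot": [-0.007,0.012,0.014],"claw": 20},{"delta_pos": [0.0677,0.3895,0],"delta_rot": [-0.007,0.012,0.014],"claw": 20}]}}

```text
time: 20.72
eef_pos: [0.4786, 0.0687, 0.1495]
tcp_rot: [0.068, 0.998, 0.0, -0.001]
contact_force: [1.2, 0.4, -0.8]
opening: 0.395
```

```bash
python3 -c "
from h import *
to(*CELL['cap'],.15,np.radians(-7.75))"
```

```text
t 20.72 dp [ 0.0108  0.0653 -0.0004] dr [ 0.    -0.003 -0.   ] at [0.4786 0.0687 0.1495] rows 1.6
```

{"api": "carry_out", "payload": {"commands": [{"delta_pos": [0.0108,0.04,0],"delta_rot": [0,-0.003,0],"claw": 20},{"delta_pos": [0.0108,0.065,0],"delta_rot": [0,-0.003,0],"claw": 20},{"delta_pos": [0.0108,0.065,0],"delta_rot": [0,-0.003,0],"claw": 20},{"delta_pos": [0.0108,0.065,0],"delta_rot": [0,-0.003,0],"claw": 20}]}}

```text
time: 21.05
eef_pos: [0.4754, 0.1358, 0.148]
tcp_rot: [0.066, 0.998, -0.0, -0.001]
contact_force: [-0.3, -0.8, -0.1]
opening: 0.394
```

Run:
```python
from h import *
p,d=ctrl.read_camera('wrist'); cv2.imwrite('pics/w20.png',p[:,:,::-1])
to(*CELL['cap'],.0493,np.radians(-7.75))
```

```text
t 21.10 dp [-0.0013  0.0003  0.0989] dr [-0.001 -0.002  0.001] at [0.4757 0.1348 0.1482] rows 2.4
```

View pics/w20.png

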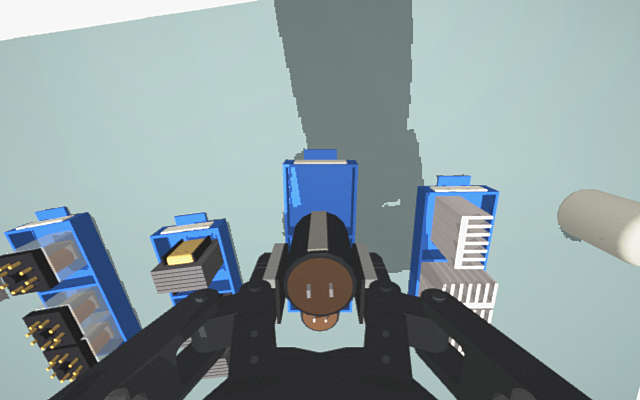

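The capacitor is over its empty cell at (320,190). I'll lower it and release.

{"api": "carry_out", "payload": {"commands": [{"delta_pos": [-0.001,0,0.04],"delta_rot": [0,-0.002,0],"claw": 20},{"delta_pos": [-0.001,0,0.08],"delta_rot": [0,-0.002,0],"claw": 20},{"delta_pos": [-0.001,0,0.095],"delta_rot": [0,-0.002,0],"claw": 20},{"delta_pos": [-0.001,0,0.099],"delta_rot": [0,-0.002,0],"claw": 20},{"delta_pos": [-0.001,0,0.099],"delta_rot": [0,-0.002,0],"claw": 20},{"delta_pos": [-0.001,0,0.099],"delta_rot": [0,-0.002,0],"claw": 50},{"delta_pos": [-0.001,0,0.099],"delta_rot": [0,-0.002,0],"claw": 80},{"delta_pos": [-0.001,0,0.099],"delta_rot": [0,-0.002,0],"claw": 100}]}}

```text
time: 21.77
eef_pos: [0.4768, 0.1338, 0.0493]
tcp_rot: [0.068, 0.998, -0.001, 0.0]
contact_force: [0.2, 0.6, 0.7]
opening: 0.763
```

{"api": "carry_out", "payload": {"commands": [{"delta_pos": [0,0,0],"delta_rot": [0,0,0],"claw": 100},{"delta_pos": [0,0,0],"delta_rot": [0,0,0],"claw": 100},{"delta_pos": [0,0,0],"delta_rot": [0,0,0],"claw": 100},{"delta_pos": [0,0,0],"delta_rot": [0,0,0],"claw": 100},{"delta_pos": [0,0,-0.04],"delta_rot": [0,0,0],"claw": 100},{"delta_pos": [0,0,-0.08],"delta_rot": [0,0,0],"claw": 100},{"delta_pos": [0,0,-0.12],"delta_rot": [0,0,0],"claw": 100},{"delta_pos": [0,0,-0.16],"delta_rot": [0,0,0],"claw": 100}]}}

```text
time: 22.43
eef_pos: [0.4762, 0.134, 0.2108]
tcp_rot: [0.067, 0.998, -0.001, -0.0]
contact_force: [0.9, -0.1, -0.8]
opening: 1.001
```

{"api": "carry_out", "payload": {"commands": [{"delta_pos": [0,0,-0.05],"delta_rot": [0,0,0],"claw": 100},{"delta_pos": [0,0,-0.05],"delta_rot": [0,0,0],"claw": 100},{"delta_pos": [0,0,-0.05],"delta_rot": [0,0,0],"claw": 100},{"delta_pos": [0,0,-0.05],"delta_rot": [0,0,0],"claw": 100}]}}

```text
time: 22.77
eef_pos: [0.476, 0.1341, 0.2607]
tcp_rot: [0.067, 0.998, -0.001, 0.0]
contact_force: [-0.7, 0.1, -0.6]
opening: 0.999
```

Run:
```python
from h import *
st=ctrl.get_state(); p,d=ctrl.read_camera('wrist'); cv2.imwrite('pics/w21.png',p[:,:,::-1])
C=cloud(cam('wrist',st),d); print(st['time'],st['eef_pos'],st['opening'])
for k in CELL: print(k,CELL[k].round(4),part(C,CELL[k],rad=.03))
m=(C[...,2]>.03)&(np.hypot(C[...,0]-.53,C[...,1]-.38)<.06); print('bottle',C[m].min(0),C[m].max(0))
p,d=ctrl.read_camera('scene'); cv2.imwrite('pics/s2.png',cv2.resize(p[150:340,150:520],None,fx=2.1,fy=2.1)[:,:,::-1])
```

```text
22.7667 [0.47604803 0.13411793 0.26065327] 0.9988996436252854
hs [0.5178 0.2564] (599, array([515.7, 253.8]), array([24.5, 46.2]), 83.0, np.float64(0.0586))
cap [0.4767 0.1348] (700, array([473.9, 132.6]), array([34.3, 34. ]), 54.5, np.float64(0.0586))
tr [0.5229 0.0067] (677, array([518.8,   9.1]), array([22.6, 44.7]), 0.8, np.float64(0.057))
rel [ 0.4997 -0.1238] (776, array([ 496.7, -121.6]), array([36. , 37.6]), 3.1, np.float64(0.0572))
bottle [0.50251398 0.3622349  0.03009941] [0.54878713 0.40549525 0.11192119]
```

View pics/w21.png

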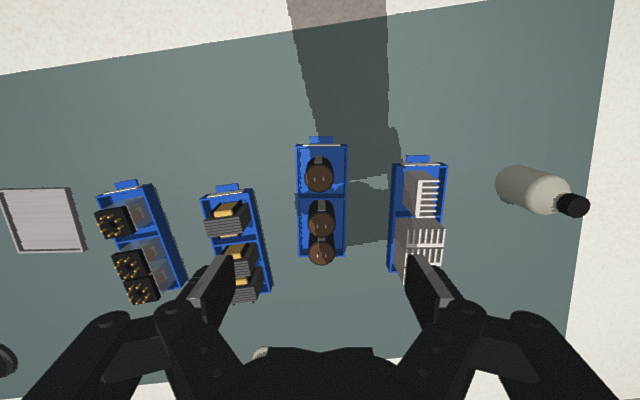

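View pics/s2.png

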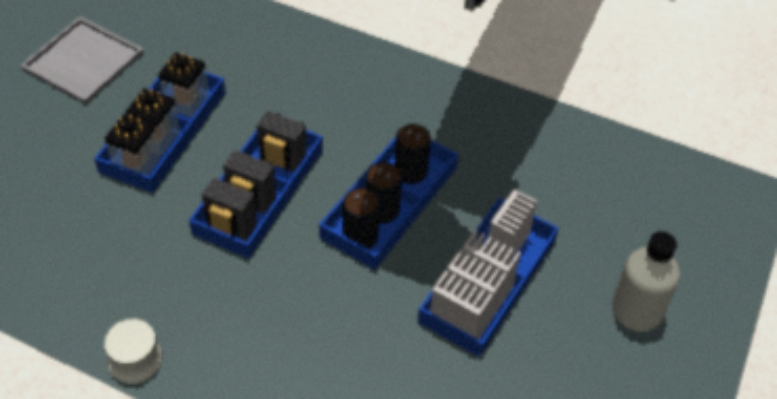

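In both views every spare stands in the drawer of its own kind, upright. The tray is empty, the bottle has not moved, and the gripper is open and clear. I'm handing in.

```bash
python3 -c "
from plant import ctrl
print(ctrl.sign_off())"
```

```text
the job is handed in; nothing more can be done
None
```

All four spares are now in the front cells of their own drawers, and the job was handed in at about 23 s of the 136 s limit; it gave no verdict. I parked the capacitor on the tray, moved the relay, heat sink and transformer into their drawers, then put the capacitor in the one left free.

**Last checks:** measured from the wrist camera, each part is about 3.5–5 mm from its cell centre (limit 22 mm). Their tops are at 57–59 mm, so all four are on the cell floors. The wrist and scene pictures show them upright, the tray empty, and the bottle standing within about 5 mm of where it was. The gripper was open at 0.26 m, touching nothing.

**Disagreement:** at the start, the top camera put things about 4 mm farther out in x than the wrist camera, up to 8 mm for the transformer. I used the wrist camera throughout. One relay measurement also picked up the rear heat sinks, so I kept the earlier one. No other checks failed.

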